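# Lay the glove box down and park it at the back of the tattoo station

### The arm

A 6-joint arm with a two-finger parallel gripper is mounted at the origin on the work surface. World frame = base frame: x ahead of the robot, y to its left, z up, the work surface at z = 0. Lengths are in mm, angles in rad, forces in N, time in s.
With the tool pointing down it reaches from about 300 to 775 mm from the base axis. Payload 14.6 kg.
Tool frame: the origin (TCP) lies at the very end of the fingers, on their centre line; the grasp point (between the pads) lies 19 mm behind it; z points along the fingers, y is the line along which they close (so a half turn about z gives the same grasp; the last joint's range is limited). The gripper opens to 94 mm and grips with 3 to 60 N. Pads are 16 mm wide; open, the fingers measure 119 mm over their backs; the gripper's body (75 mm by 177 mm) begins 78 mm behind the grasp point.
Start: joints at [1.05, 0.3, 1.521, -0, 1.321, -0.067], TCP at [241.107, 494.324, 205.446] pointing down, gripper open.
Joint ranges: [-3.03, 3.03], [-0.79, 2.21], [0.23, 2.52], [-1.04, 4.18], [0, 3.07], [-2.55, 2.55]. Speed limits (rad/s): [2.22, 2.22, 2.57, 3.14, 3.14, 3.14].

### API

Orientations are given as [roll, pitch, yaw] about the fixed x, y, z axes, in that order (R = Rz(yaw) Ry(pitch) Rx(roll)).
In Python, from cell import manip, eyes, ticket gives the robot as it stands. The module is installed in compiled form; this text tells all that it offers.
- The arm moves only by the tool arm_command, never from a script. Its argument "plan" is a list of rows, each a list of 5 numbers: the opening, from -1 (shut) to 1 (fully open), then the shift along the tool's x, y, z in m, then the turn about the tool's z in rad. In form: [[jaw, dx, dy, dz, roll], ...]. A call has 1 to 20 rows; each row shifts and turns the commanded pose from where the row before left it, along the tool's axes as they then stand; what a row does not reach is not made up. A row lasts 1/8 s, in which the tool goes at most 62.5 mm and 10.7 degrees, less where a joint would pass 70% of its speed; a pose out of reach is approached as far as the arm can. A call is refused whole if a number of a shift passes 0.0625 or a number of a turn 0.188, either way. A call with a gripper value outside its range is refused whole. The fingers move at their own pace and stop on an object; "newtons" is the grip in N (left out, the last holds). Time passes only in rows, so rows that do not move let the fingers close. It gives the time, the measured TCP pose, the force, the opening and the grip force at its end, in the units of the state.
- manip.read_state(): the state, without advancing time (a new reading comes with each control period).
- eyes.camera(name): name is "scene" or "top" or "wrist"; returns a dict with "img" (384x512x3 uint8, blue, green, red), "z_map" (384x512 float32, mm along the optical axis (not along the pixel's ray), 0 where there is no reading), "fx", "fy", "cx", "cy" (pixels), "eye" and "orientation" of the camera in the world. Camera axes: x right, y down, z forward; pixel columns grow to the right and rows downward; lengths in mm; the calibration is good to about 2 mm. A picture is of the moment at which its call begins.
- ticket.sign_off(): hands the job in; it is judged then, once.
The state is a dict: "clock": time; "joints": joint angles; "qd": joint speeds; "effort": joint torques, N m; "eef_pos": TCP position; "eef_rot": TCP orientation; "wrist_force": force on the tool from outside, world axes, zero at the start; "moment": the same for the moment, N m; "finger_gap": finger opening in mm; "finger_force": force on a finger pad.
Only numpy, scipy, OpenCV 4.12 (cv2) and the standard library are available. Lean on these libraries where they do the work, as an engineer would, in place of code of your own. Each camera call takes 0.05 s, during which the arm holds its last target. There are 200 camera calls.

### The job

The white box of gloves has been left standing on its long edge on the black work board. Push it over, away from the robot, so that it lies flat with its glove opening facing up, and slide it back until its long side lies flush along the raised back edge of the board. Only push it, gently: do not pick it up or ram it, and leave everything else on the board where it is.

Things in the scene. Friction and masses are not known exactly. Their poses are not given: they have to be found in the camera images.
- glove_box: Closed white cardboard box of gloves with blue bands: 240 mm long (own y), 70 deep (own x), 125 high (own z) as it stands at first; 0.25 to 0.5 kg. Origin: centre of the underside it first stands on. Its big -x face has the oval glove opening and first faces the robot (yaw up to 0.55 rad). Once laid down: 70 mm high, 125 mm deep, own -x up, own +z to the board's back edge
- opening (a point): Middle of the oval glove opening, in the plane of the box's -x face, 75 mm above its origin; 70 mm above the board's top when the box lies properly
- heel (a point): Middle of the box's far lower edge (35 mm in own +x from its origin), which stays on the board. Pushed near the top of its -x face, along an arc about this edge, the box tips about it, balances at about 0.5 rad, then falls by itself (a low or level push may only slide it). Once flat, this edge is the bottom of the side nearest the robot
- lead_left (a point): On the box's 70 mm wide upper side as it stands (125 mm above the origin), at its +y end, halfway through the depth. Once the box lies flat this side is the one towards the back edge, and this point is at its left end, 35 mm above the board
- lead_right (a point): The same at the -y end of that side
- board: Fixed black work board, 420 mm (its own x) by 920 mm (its own y), 12 mm thick, lying on the table, its own x pointing away from the robot (turned up to 0.15 rad). Origin at the centre of its underside. Along its far side runs a fixed raised edge 20 mm thick, its top 42 mm above the table (30 mm above the board)
- back_edge (a point): Middle of the raised edge's inner face, at the board's top surface: 190 mm in the board's own +x from its origin. The face runs along the board's own y
- ink_blue: Loose blue ink bottle, 33 mm across, 92 mm high; origin at the centre of its underside
- ink_red: Loose red ink bottle, 33 mm across, 92 mm high; origin at the centre of its underside
- ink_green: Loose green ink bottle, 33 mm across, 92 mm high; origin at the centre of its underside
- wash_bottle: Loose wash bottle with green cap and thin spout, 67 mm across, 195 mm high; origin at the centre of its underside
- cartridge_box: Loose black box of needle cartridges with a grey band and a red stripe on top, 75 x 110 x 45 mm high; origin at the centre of its underside
- machine: Loose tattoo machine lying on its side, brass frame and red grip, about 195 mm long (own x), 27 mm high; origin under the middle of its brass frame, 31 mm from its rear end
- cap_rack: Loose steel ink cap rack, 45 x 130 x 25 mm high; origin at the centre of its underside

How it is judged (in metres and radians):
At the end, for the whole second after the job is handed in: The glove box lies flat on the board at rest, opening up (within about 3 degrees), and both ends of its long side are within 6 mm of the raised edge's inner face (height (world z) of opening between 0.076 and 0.088 m and angle between the x axis of glove_box and the z axis of board, either way round below 0.06 rad and x of each of lead_left, lead_right in the frame of board above 0.184 m and y of lead_left in the frame of board below 0.47 m and y of lead_right in the frame of board above -0.47 m and linear speed of glove_box below 0.02 m/s); the robot touches nothing.
It fails at once if the glove box is picked up: the edge it tips about rises more than 20 mm off the board (height (world z) of heel above 0.032 m).
It fails at once if the glove box is rammed or squeezed by the robot with more than 60 N (contact force between the arm and glove_box above 60 N).
It fails at once if the glove box is tipped the wrong way, on to its opening (height (world z) of opening below 0.03 m).
It fails at once if another thing on the board is moved by more than 15 mm (distance of any of ink_blue, ink_red, ink_green, wash_bottle, cartridge_box, machine, cap_rack from where it was at the start of the episode above 0.015 m).
It fails at once if another thing on the board is knocked over (angle between any of ink_blue, ink_red, ink_green, wash_bottle's own z axis and vertical above 0.5 rad).
It also fails if it takes over 72 s, if anything falls off the work surface, if the arm or the gripper's body presses on something with over 40 N, if the wrist force passes 120 N, or if a joint passes its speed limit or range.

## Working session

There is one attempt and no reset: what is moved stays moved. The work goes in short steps, Python scripts to look and compute and a tool call to move; the robot and the scene stay as the last step left them, time stands still between calls to the robot, and variables do not carry over. Pictures are saved under pics/ and viewed, at most 10 in all, crops included, and the job is handed in when it is done.

Besides the shell and the picture viewer there is one more tool, called after "Request:" by a JSON object that holds its "name" and its "arguments". arm_command: Moves the arm, as the interface text tells. Its arguments: {"type":"object","properties":{"plan":{"type":"array"},"newtons":{"type":"number"}},"required":["plan"]}

```bash
mkdir -p pics; cat > h.py <<'E'
import numpy as np, cv2
from scipy.spatial.transform import Rotation as R
from cell import manip, eyes, ticket
def cam(n):
    c=eyes.camera(n); o=np.array(c["orientation"],float)
    M=o if o.shape==(3,3) else (R.from_euler('xyz',o).as_matrix() if o.size==3 else None)
    z=c["z_map"]; v,u=np.mgrid[0:384,0:512]
    P=np.stack([(u-c["cx"])/c["fx"]*z,(v-c["cy"])/c["fy"]*z,z],-1)@M.T+np.array(c["eye"])
    P[z==0]=np.nan
    return c,P
E
python3 - <<'E'
from h import *
ims=[]
for n in("scene","top"):
    c,P=cam(n); cv2.imwrite(f"pics/{n}0.png",c["img"]); np.savez(f"{n}0.npz",img=c["img"],P=P)
    print(n,c["eye"],c["orientation"],c["fx"],c["cx"],c["cy"])
    print(np.round(P[::48,::64]).tolist() if n=="top" else "")
print(manip.read_state())
E
```

```text
scene [1152.81466451  528.90441278 1034.13300028] [-2.43686219  0.01673796  2.2780577 ] 464.1099320204888 256.2417539576688 189.57644153821656

top [ 238.21493826    7.33724284 1498.49000575] [-2.91201239 -0.00457468 -1.59125641] 489.4071258819089 257.09344299648984 193.7986256352492
[[[1818.0, 1296.0, -746.0], [1815.0, 967.0, -750.0], [1805.0, 634.0, -744.0], [1802.0, 303.0, -747.0], [1789.0, -29.0, -737.0], [1801.0, -364.0, -763.0], [1782.0, -694.0, -744.0], [1778.0, -1028.0, -747.0]], [[1543.0, 1268.0, -745.0], [1210.0, 709.0, -179.0], [1535.0, 625.0, -752.0], [1527.0, 300.0, -747.0], [1518.0, -24.0, -743.0], [1516.0, -348.0, -749.0], [1507.0, -671.0, -743.0], [1507.0, -1000.0, -752.0]], [[1280.0, 1240.0, -741.0], [931.0, 622.0, 1.0], [926.0, 411.0, 3.0], [901.0, 195.0, 49.0], [913.0, -10.0, 14.0], [877.0, -208.0, 86.0], [868.0, -404.0, 97.0], [906.0, -643.0, 4.0]], [[1034.0, 1220.0, -750.0], [765.0, 611.0, -2.0], [756.0, 402.0, 12.0], [746.0, 195.0, 32.0], [739.0, -6.0, 40.0], [733.0, -206.0, 46.0], [745.0, -419.0, 1.0], [741.0, -625.0, 2.0]], [[787.0, 1178.0, -715.0], [603.0, 59
[... 656 characters left out ...]
46.0, -562.0, -3.0]]]
{'clock': 0.1, 'joints': array([ 1.05041183e+00,  3.00412229e-01,  1.52148068e+00, -7.98342648e-06,
        1.32067261e+00, -6.66242455e-02]), 'qd': array([-0.00068043, -0.00185194, -0.00272504, -0.00048714, -0.0004522 ,
        0.00052468]), 'effort': array([ 8.21593985e-04, -5.32639468e+01, -3.53284264e+01,  7.09343492e-02,
        2.35285627e-02, -9.13545182e-05]), 'eef_pos': array([241.0020928 , 494.14980345, 204.96108817]), 'eef_rot': array([-3.14062144e+00, -5.70521442e-05,  2.68783436e+00]), 'wrist_force': array([ 0.54159265, -0.59152995,  0.15250049]), 'moment': array([ 0.03283938, -0.001341  , -0.00401176]), 'finger_force': 0.0, 'finger_gap': 94.16646728192069}
```

View pics/scene0.png

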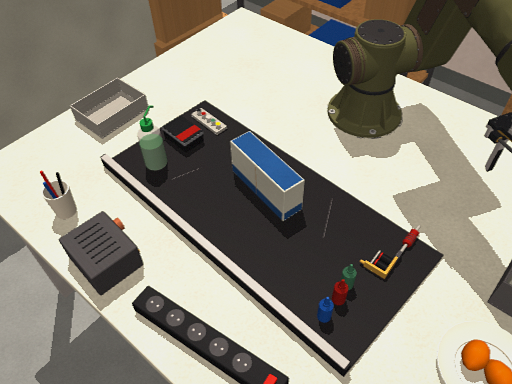

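View pics/top0.png

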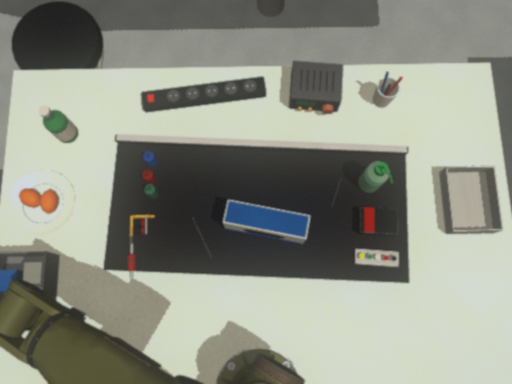

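The views show the box standing near top-view pixel (267,221), with the raised edge running from (118,138) to (407,149). The bottles are off to the sides, at (150,172) and (375,176), so the way back is clear. Next I'll measure.

```bash
python3 - <<'E'
from h import *
d=np.load("top0.npz"); P=d["P"]; im=d["img"]
hsv=cv2.cvtColor(im,cv2.COLOR_BGR2HSV)
# box top: blue, height ~137
m=(hsv[...,0]>95)&(hsv[...,0]<125)&(hsv[...,1]>100)
roi=np.zeros_like(m); roi[190:250,210:320]=1
m&=roi
pz=P[m]; print("top z",np.nanmedian(pz[:,2]))
c=eyes.camera("top"); M=R.from_euler('xyz',c["orientation"]).as_matrix()
def cast(uv,z):
    uv=np.atleast_2d(uv).astype(float)
    r=np.c_[(uv[:,0]-c["cx"])/c["fx"],(uv[:,1]-c["cy"])/c["fy"],np.ones(len(uv))]@M.T
    e=np.array(c["eye"]); return e+r*((z-e[2])/r[:,2])[:,None]
v,u=np.nonzero(m)
X=cast(np.c_[u,v],137)[:,:2].astype(np.float32)
print("bluetop rect",cv2.minAreaRect(X), cv2.boxPoints(cv2.minAreaRect(X)))
# whole-top using depth (incl. white margins)
mm=roi&(abs(P[...,2]-137)<12); X=P[mm][:,:2].astype(np.float32); print("depth rect",cv2.minAreaRect(X),len(X))
# raised edge: white->black transition down each column
g=im.max(2).astype(int); pts=[]
for col in range(130,400,4):
    r=g[135:165,col]; k=np.where((r[:-1]>110)&(r[1:]<=110))[0]
    if len(k):
        k=k[-1]; pts.append((col,135+k+(r[k]-110)/(r[k]-r[k+1])))
E=cast(pts,42)[:,:2]
f=np.polyfit(E[:,1],E[:,0],1); res=E[:,0]-np.polyval(f,E[:,1]); ok=abs(res)<3; f=np.polyfit(E[ok,1],E[ok,0],1)
print("edge x = %.4f*y+%.1f"%tuple(f),"n",ok.sum(),res.std(), E[0],E[-1])
for n,b in (("inks",(140,145,162,200)),("wash",(358,155,395,195)),("cart",(355,203,400,236)),("rack",(350,245,402,270)),("mach",(120,210,160,272))):
    q=P[b[1]:b[3],b[0]:b[2]].reshape(-1,3); q=q[q[:,2]>30 if n not in("rack","mach") else q[:,2]>24]
    print(n,np.nanpercentile(q,[5,95],axis=0).round().tolist())
E
```

```text
top z 138.37432770028045
bluetop rect ((472.720947265625, -27.443138122558594), (227.03993225097656, 81.3759765625), 77.6534423828125) [[ 408.70068 -129.63756]
 [ 488.19458 -147.0377 ]
 [ 536.7412    74.75128]
 [ 457.2473    92.15143]]
depth rect ((484.5010986328125, -30.804954528808594), (240.5861053466797, 72.25670623779297), 77.7558822631836) 2111
edge x = 0.0622*y+731.6 n 43 10.102874368888038 [755.5236295  388.13246394] [ 703.04376786 -448.90433225]
inks [[580.0, 303.0, 37.0], [701.0, 332.0, 100.0]]
wash [[583.0, -373.0, 44.0], [632.0, -325.0, 200.0]]
cart [[451.0, -418.0, 47.0], [522.0, -316.0, 63.0]]
rack [[360.0, -421.0, 24.0], [400.0, -306.0, 41.0]]
mach [[362.0, 331.0, 25.0], [520.0, 379.0, 40.0]]
```

Request:
{"name": "arm_command", "arguments": {"plan": [[1,-0.025,-0.028,0,0],[1,-0.025,-0.028,0,0],[1,-0.025,-0.028,0,0],[1,-0.025,-0.028,0,0],[1,-0.025,-0.028,0,0],[1,-0.025,-0.028,0,0],[1,-0.025,-0.028,0,0],[1,-0.025,-0.028,0,0],[1,-0.025,-0.028,0,0],[1,-0.025,-0.028,0,0],[1,-0.025,-0.028,0,0],[1,-0.025,-0.028,0,0],[1,-0.025,-0.028,0,0],[1,-0.025,-0.028,0,0],[1,0,0,0,-0.12],[1,0,0,0,-0.12],[1,0,0,0.02,0],[1,0,0,0.02,0],[1,0,0,0.02,0],[1,0,0,0.018,0]]}}

```text
clock: 2.65
eef_pos: [383.7, -11.4, 126.7]
eef_rot: [-3.142, -0.0, 2.928]
wrist_force: [1.8, -0.1, -0.1]
finger_gap: 94.1
finger_force: 0.0
```

Request:
{"name": "arm_command", "arguments": {"plan": [[1,-0.015,0.002,0,0],[1,-0.015,0,0,0],[1,-0.012,0,0,0],[1,-0.004,0,0,0],[1,-0.003,0,0,0]]}}

```text
clock: 3.28
eef_pos: [432.3, -19.9, 127.5]
eef_rot: [-3.142, -0.0, 2.928]
wrist_force: [0.3, -0.2, 0.5]
finger_gap: 94.2
finger_force: 0.0
```

```bash
python3 - <<'E'
from h import *
c,P=cam("top"); s,_=cam("scene")
cv2.imwrite("pics/a.png",np.hstack([cv2.resize(c["img"][170:270,190:340],(400,267)),cv2.resize(s["img"][90:240,190:340],(267,267))]))
E
```

```text
(no output)
```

View pics/a.png

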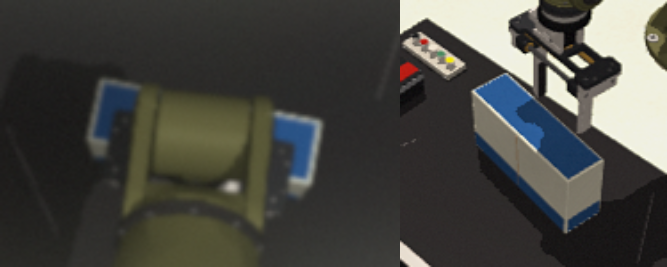

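The crop shows the fingers centred on the box's near face and still about 10 mm short of it. I'll close in and start the arc.

Request:
{"name": "arm_command", "arguments": {"plan": [[1,-0.004,0,0,0],[1,-0.003,0,0,0],[1,-0.003,0,-0.001,0],[1,-0.003,0,-0.0015,0],[1,-0.003,0,-0.0015,0],[1,-0.003,0,-0.0015,0]]}}

```text
clock: 4.12
eef_pos: [450.9, -23.9, 133.1]
eef_rot: [-3.142, 0.0, 2.928]
wrist_force: [-2.3, 0.2, 2.0]
finger_gap: 94.0
finger_force: 0.9
```

Request:
{"name": "arm_command", "arguments": {"plan": [[1,-0.004,0,-0.0015,0],[1,-0.004,0,-0.0015,0],[1,-0.004,0,-0.0015,0],[1,-0.004,0,-0.0015,0],[1,-0.004,0,-0.001,0]]}}

```text
clock: 4.75
eef_pos: [470.6, -28.2, 140.0]
eef_rot: [3.142, 0.0, 2.928]
wrist_force: [-1.1, 0.2, 1.3]
finger_gap: 93.7
finger_force: 0.6
```

```bash
python3 - <<'E'
from h import *
s,_=cam("scene")
cv2.imwrite("pics/b.png",cv2.resize(s["img"][90:240,190:340],(450,450)))
E
```

```text
(no output)
```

View pics/b.png

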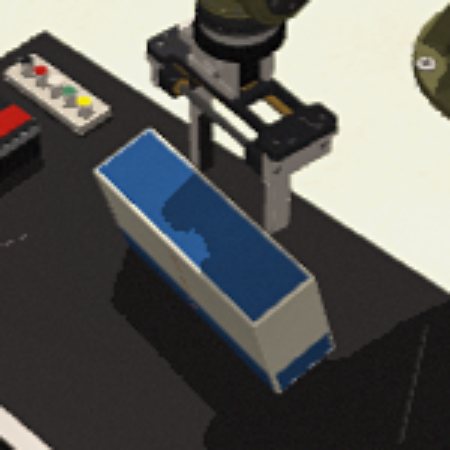

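The box is tipping about its far lower edge, so I'll continue the arc.

Request:
{"name": "arm_command", "arguments": {"plan": [[1,-0.005,0,-0.001,0],[1,-0.005,0,-0.001,0],[1,-0.005,0,-0.001,0],[1,-0.005,0,-0.001,0],[1,-0.005,0,0,0],[1,-0.005,0,0,0],[1,-0.005,0,0,0],[1,-0.005,0,0,0],[1,-0.005,0,0,0],[1,-0.003,0,0,0],[1,0,0,0,0],[1,0,0,0,0],[1,0,0,0,0],[1,0,0,0,0]]}}

```text
clock: 6.55
eef_pos: [517.1, -38.3, 144.0]
eef_rot: [-3.142, 0.0, 2.928]
wrist_force: [-0.1, 0.2, 0.8]
finger_gap: 94.0
finger_force: 0.0
```

```bash
python3 - <<'E'
from h import *
s,_=cam("scene")
cv2.imwrite("pics/c.png",cv2.resize(s["img"][90:290,150:350],(500,500)))
E
```

```text
(no output)
```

View pics/c.png

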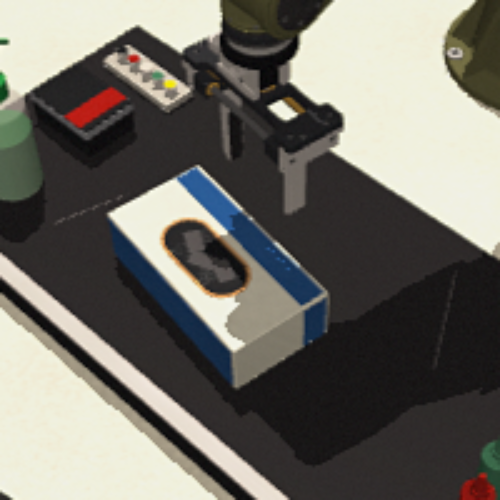

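The box lies flat with the opening up, around crop (205,255). I'll retract, turn to the board's yaw and measure again.

Request:
{"name": "arm_command", "arguments": {"plan": [[1,0.02,0,0,0],[1,0.02,0,0,0],[1,0.02,0,0,-0.075],[1,0.02,0,0,-0.075],[1,0.02,0,0,0],[1,0,0,0,0]]}}

```text
clock: 7.35
eef_pos: [418.4, -21.5, 144.2]
eef_rot: [-3.142, 0.001, 3.078]
wrist_force: [-0.3, -0.2, -0.2]
finger_gap: 93.8
finger_force: 0.0
```

```bash
cat > m.py <<'E'
from h import *
for n in("scene","top"):
    c,P=cam(n)
    m=(abs(P[...,2]-82)<9)&(P[...,0]>480)&(P[...,0]<760)&(abs(P[...,1]+40)<210)
    k,l,st,_=cv2.connectedComponentsWithStats(m.astype(np.uint8)); i=1+st[1:,4].argmax()
    X=P[l==i]; r=cv2.minAreaRect(X[:,:2].astype(np.float32)); print(n,"z",np.median(X[:,2]),r,len(X)); print(cv2.boxPoints(r).round().tolist())
    # raised edge top at z~42
    e=(abs(P[...,2]-42)<6)&(P[...,0]>680)&(P[...,0]<780)&(c["img"].min(2)>90)&(abs(P[...,1])<400)
    Y=P[e]; vx=cv2.fitLine(Y[:,:2].astype(np.float32),cv2.DIST_HUBER,0,.01,.01).ravel(); t=vx[0]/vx[1]
    off=Y[:,0]-t*Y[:,1]; print(" edge slope %.4f centre %.1f near/far %s"%(t,np.median(off),np.percentile(off,[2,10,90,98]).round(1)),len(Y))
s=manip.read_state(); print(s["eef_pos"],s["eef_rot"],s["wrist_force"])
E
python3 m.py
```

```text
scene z 81.77622050436423 ((585.5025634765625, -50.7366943359375), (244.18759155273438, 128.76394653320312), 76.81793212890625) 3282
[[495.0, -155.0], [620.0, -184.0], [676.0, 53.0], [551.0, 83.0]]
 edge slope 0.0621 centre 744.2 near/far [733.2 735.1 752.9 754. ] 2417
top z 83.12812137470974 ((585.2421264648438, -52.97703552246094), (240.79856872558594, 128.5413818359375), 77.8087158203125) 3249
[[497.0, -157.0], [623.0, -184.0], [673.0, 51.0], [548.0, 78.0]]
 edge slope 0.0620 centre 742.9 near/far [733.  734.3 752.4 754.7] 1594
[419.43360872 -21.65006571 144.23016273] [-3.14149504e+00  8.94640884e-04  3.07763699e+00] [0.42355456 1.0175639  0.50688236]
```

Request:
{"name": "arm_command", "arguments": {"plan": [[1,0,-0.02,0.02,0],[1,0,0,0.03,0],[1,0,0,0.03,0],[1,0,0,0.03,0],[1,-0.02,0,0,0],[1,-0.02,0,0,0],[1,-0.015,0,0,0],[1,-0.012,0,0,0],[1,-0.006,0,0,0],[1,-0.005,0,0,0],[1,-0.005,0,0,0],[1,-0.005,0,0,0]]}}

```text
clock: 8.95
eef_pos: [505.3, -47.2, 34.0]
eef_rot: [-3.142, -0.001, 3.078]
wrist_force: [-2.4, -1.3, 1.6]
finger_gap: 94.2
finger_force: 1.3
```

Request:
{"name": "arm_command", "arguments": {"plan": [[1,-0.005,0,0,0],[1,-0.005,0,0,0],[1,-0.005,0,0,0],[1,-0.005,0,0,0],[1,-0.005,0,0,0],[1,-0.005,0,0,0],[1,-0.005,0,0,0],[1,-0.005,0,0,0],[1,-0.005,0,0,0],[1,-0.005,0,0,0],[1,-0.005,0,0,0],[1,-0.005,0,0,0],[1,-0.005,0,0,0],[1,0,0,0,0]]}}

```text
clock: 10.7
eef_pos: [570.7, -51.3, 33.9]
eef_rot: [-3.142, 0.001, 3.078]
wrist_force: [0.2, 0.0, 0.4]
finger_gap: 93.8
finger_force: 0.0
```

```bash
python3 m.py
```

```text
scene z 81.86218728602955 ((635.6281127929688, -43.59968566894531), (242.50038146972656, 146.34237670898438), 86.50129699707031) 3599
[[555.0, -160.0], [701.0, -169.0], [716.0, 73.0], [570.0, 82.0]]
 edge slope 0.0626 centre 743.9 near/far [732.9 734.9 752.7 754. ] 2443
top z 83.0697554220477 ((644.3894653320312, -46.680320739746094), (240.15887451171875, 127.59942626953125), 86.30081939697266) 1416
[[573.0, -162.0], [700.0, -171.0], [716.0, 69.0], [588.0, 77.0]]
 edge slope 0.0620 centre 743.0 near/far [732.8 734.3 752.2 754.6] 1618
[570.35539368 -51.30476806  33.88377093] [-3.14156564e+00  4.94049583e-04  3.07772623e+00] [-0.52668519  0.06829497 -0.14972889]
```

Request:
{"name": "arm_command", "arguments": {"plan": [[1,-0.004,0,0,0],[1,-0.004,0,0,0],[1,-0.004,0,0,0],[1,-0.004,0,0,0],[1,-0.002,0,0,0],[1,-0.002,0,0,0],[1,-0.001,0,0,0],[1,0,0,0,0]]}}

```text
clock: 11.8
eef_pos: [591.3, -52.6, 34.0]
eef_rot: [3.142, 0.0, 3.078]
wrist_force: [-0.5, -0.4, 0.1]
finger_gap: 93.9
finger_force: 0.3
```

Request:
{"name": "arm_command", "arguments": {"plan": [[1,-0.001,0,0,0],[1,-0.001,0,0,0],[1,-0.001,0,0,0]]}}

```text
clock: 12.18
eef_pos: [594.2, -52.8, 34.0]
eef_rot: [-3.142, 0.0, 3.078]
wrist_force: [-2.4, 0.6, 1.5]
finger_gap: 93.9
finger_force: 1.3
```

Not at the edge yet: about 2 N is just sliding friction. I'll continue in 1 mm rows.

Request:
{"name": "arm_command", "arguments": {"plan": [[1,-0.001,0,0,0],[1,-0.001,0,0,0]]}}

```text
clock: 12.42
eef_pos: [595.2, -53.1, 34.0]
eef_rot: [-3.141, -0.003, 3.078]
wrist_force: [-16.7, -2.2, 10.8]
finger_gap: 93.8
finger_force: 8.6
```

Request:
{"name": "arm_command", "arguments": {"plan": [[1,-0.001,0,0,0]]}}

```text
clock: 12.55
eef_pos: [595.1, -53.1, 34.0]
eef_rot: [-3.141, -0.005, 3.079]
wrist_force: [-27.0, -1.3, 16.5]
finger_gap: 94.2
finger_force: 13.7
```

Request:
{"name": "arm_command", "arguments": {"plan": [[1,-0.001,0,0,0]]}}

```text
clock: 12.68
eef_pos: [595.1, -53.1, 34.0]
eef_rot: [-3.141, -0.008, 3.079]
wrist_force: [-37.1, -1.6, 22.2]
finger_gap: 94.0
finger_force: 18.8
```

Force rose to about 37 N with no further travel, so the box is seated against the edge. I'll back off and check.

Request:
{"name": "arm_command", "arguments": {"plan": [[1,0.003,0,0,0],[1,0.01,0,0,0],[1,0.02,0,0,0],[1,0.04,0,0,0],[1,0.04,0,0,0],[1,0.04,0,-0.03,0],[1,0.02,0,-0.05,0],[1,0,0,-0.05,0],[1,0,0,0,0]]}}

```text
clock: 13.8
eef_pos: [426.8, -42.3, 167.3]
eef_rot: [-3.141, 0.007, 3.078]
wrist_force: [0.3, 0.2, -1.1]
finger_gap: 94.3
finger_force: 0.0
```

```bash
python3 m.py; python3 - <<'E'
from h import *
s,_=cam("scene"); cv2.imwrite("pics/d.png",s["img"])
E
```

```text
scene z 81.79907273986328 ((668.8631591796875, -46.51813507080078), (244.6434326171875, 127.43402862548828), 86.5304946899414) 3629
[[598.0, -165.0], [725.0, -172.0], [740.0, 72.0], [613.0, 79.0]]
 edge slope 0.0620 centre 744.2 near/far [732.4 735.2 752.9 754.1] 2428
top z 82.98777558821928 ((667.3956298828125, -48.64147186279297), (241.0847930908203, 129.21861267089844), 85.92637634277344) 3172
[[594.0, -164.0], [723.0, -173.0], [740.0, 67.0], [612.0, 76.0]]
 edge slope 0.0601 centre 744.7 near/far [732.8 734.7 753.  754.7] 1265
[425.29582007 -41.97469367 163.66333108] [-3.14156286e+00  8.08649516e-04  3.07776161e+00] [ 0.14356796  0.75463421 -0.23943479]
```

View pics/d.png

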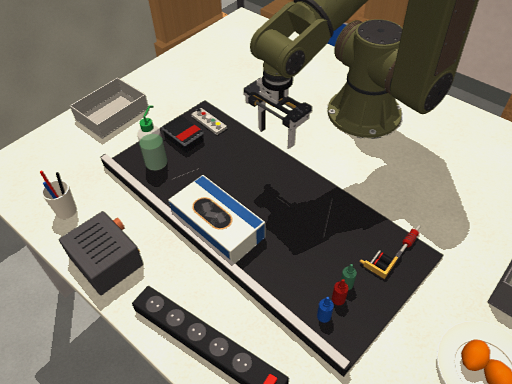

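The picture shows the box flat, opening up, against the raised edge around (215,225), and nothing else has moved. The measured box front and edge face agree to about 1 mm.

```bash
python3 -c "
from cell import ticket; print(ticket.sign_off())"
```

```text
the job is handed in; nothing more can be done
None
```

The glove box now lies flat with its opening up, flush along the raised back edge to within about 1 mm by camera; the other things look unmoved, and I handed the job in at about 14 s (no verdict came back).

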